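# Slide the starter tray home under the stockroom shelf

### The arm

A 7-joint arm with a two-finger parallel gripper is mounted at the origin on the work surface. World frame = base frame: x ahead of the robot, y to its left, z up, the work surface at z = 0. Lengths are in m, angles in degrees, forces in N, time in s.
With the tool pointing down it reaches from about 0.425 to 1.025 m from the base axis. Payload 9.4 kg.
Tool frame: the origin (TCP) lies between the finger pads; the fingertips stand 8 mm ahead of it and the grasp point (between the pads) lies 11 mm behind it; z points along the fingers, y is the direction in which the jaws open and shut (so a half turn about z gives the same grasp; the last joint's range is limited). The gripper opens to 93 mm and grips with 3 to 60 N. Pads are 15 mm wide; open, the fingers measure 128 mm over their backs; the gripper's body (75 mm by 188 mm) begins 65 mm behind the grasp point.
Start: joints at [-74.811, 34.337, -0.143, 91.639, 0.103, 54.024, -4.572], TCP at [0.243, 0.683, 0.227] pointing down, gripper open.
Joint ranges: [-147.43, 147.43], [-19.82, 112.94], [-74.19, 73.91], [6.32, 146.72], [-59.91, 239.91], [6.04, 106.73], [-150.56, 150.56]. Speed limits (degrees/s): [127.2, 127.2, 172.46, 172.46, 180, 180, 180].

### API

Orientations are given as a 3x3 rotation matrix whose columns are the frame's x, y, z axes.
In Python, from workcell import * gives the robot as it stands. The module is installed in compiled form; this text tells all that it offers.
- The arm moves only by the tool arm_command, never from a script. Its arguments are lists of equal length, an entry for each row: "xyz": the shift along the world's x, y, z in m, a list of three; "spin": the turn about the world's z in degrees; "jaw": the finger opening in m, from 0 to 0.093. A call has 1 to 12 rows; each row shifts and turns the commanded pose from where the row before left it; what a row does not reach is not made up. A row lasts 1/12 s, in which the tool goes at most 41.7 mm and 7.16 degrees, less where a joint would pass 70% of its speed; a pose out of reach is approached as far as the arm can. A call is refused whole if a number of a shift passes 0.0417 or a number of a turn 7.16, either way. A call with a gripper value outside its range is refused whole. The fingers move at their own pace and stop on an object; "newtons" is the grip in N (left out, the last holds). Time passes only in rows, so rows that do not move let the fingers close. It gives the time, the measured TCP pose, the force and the opening at its end, in the units of the state.
- sense(): the state, without advancing time (a new reading comes with each control period).
- camera(name): name is "scene" or "top" or "wrist"; returns (picture, depth): 480x640x3 uint8, blue, green, red; 480x640 float32, m along the optical axis (not along the pixel's ray), 0 where there is no reading.
- camera_model(name): a dict with "intrinsics" (3x3 intrinsics, pixels), "dist_coeffs" ([k1, k2, p1, p2, k3] as OpenCV has them; the pictures are not rectified), "world_to_cam" (4x4, takes a point from world to camera coordinates); the wrist camera has in their place "hand_eye" (4x4, takes a point from camera to tool coordinates, whose origin is the TCP and whose axes are the flange's). Camera axes: x right, y down, z forward; pixel columns grow to the right and rows downward; lengths in m; the calibration is good to about 2 mm. A picture is of the moment at which its call begins: read the wrist's pose just before it. camera_model takes no time and is no camera call.
- job_done(): hands the job in, once; it reports no verdict.
Trained networks look in the newest picture that a camera, given by its name, has taken for a name from the list of things; names that differ only in an ending like _2 or _b are one class to them, and where a whole thing is asked for, a point or a joint stands for the part that bears it (a point fixed in the world has none). Each returns a list of dicts, best first, with "p" (0 to 1); they miss things now and then, are a little off and sometimes report something else, mostly with a low value. They report only what shows in the picture. A call takes as long as a camera call. They do not tell look-alikes from the thing itself.
- find_in(camera, label): "at" ([x, y, z] in m, in world coordinates, good to about 4 mm: the middle of the surface that is visible of it).
- masks_of(camera, label): "region" (480x640 bool, what is visible of it).
- place_of(camera, label): "at" ([x, y, z] in m, in world coordinates, good to about 4 mm: a listed point, or the origin of a listed thing).
The state is a dict: "t": time; "q": joint angles; "qd": joint speeds; "joint_efforts": joint torques, N m; "position": TCP position; "orientation": TCP orientation; "ft_force": force on the tool from outside, world axes, zero at the start; "wrist_torque": the same for the moment, N m; "width": finger opening in m.
Only numpy, scipy, OpenCV 4.12 (cv2) and the standard library are available. Lean on these libraries where they do the work, as an engineer would, in place of code of your own. Each camera call takes 0.05 s, during which the arm holds its last target.

### The job

Slide the blue tray of lamp starters, level and with its yellow handle towards the open side, between the guides under the low shelf, without the tray touching the underside of the shelf. Keep going until it meets the sprung bumper hidden inside, lean on it for a second with about 10 N beyond what it takes to slide the tray (a one-kilo push, never as much as 20 N on the rack) to bed it in, then let go and back off so that the tray stays resting against the bumper. Leave the jug, the tape roll and the carton where they are.

Things in the scene. Friction and masses are not known exactly. Their poses are not given: they have to be found in the camera images.
- tray_middle (a point): Middle (half-way up, 16 mm above its underside) of a loose open blue plastic tray, 140 mm long (its x), 110 mm wide (its y), 32 mm high, walls 3 mm, about 0.36 kg (varies by a quarter), holding fixed white lamp starters. Its back wall (70 mm ahead of this point, +x) goes under the shelf first; the handle is on the -x side. z up.
- tray_handle (a point): Centre of the tray's yellow upright handle fin, 92 mm from the tray's middle on its -x side and 30 mm above the tray's underside: 32 mm long (tray x), 16 mm wide (tray y), its foot 8 mm and its top 52 mm above the table. Pinch it across its width (tray y) from above. Same axes as the tray. Sliding on the table with a long lever arm, the tray may turn a little in the grasp.
- tray: The same tray; origin under its middle, on the table. Same axes. A push high on the handle, held rigidly, also bears down on the table, so the sliding friction (coefficient about 0.6) grows with it: allow for that when judging the push on the bumper.
- rack: Fixed low grey bench rack, 240 mm wide, 180 mm deep; place and yaw vary. Origin on the table, in the middle of the bay's mouth, below the shelf's front edge; x points straight into the bay, y across, z up. Two guides 24 mm high along x leave a channel 118 mm wide (y -59 to +59 mm) from x = 5 mm inwards; their flared ends widen to 140 mm at x = -27 mm.
- shelf: The rack's shelf board, the overhang; same origin and axes as the rack. Its underside is 46 mm and its top 58 mm above the table, from x = 0 to 180 mm, 240 mm wide; stock stands on it from x = 89 mm, up to 133 mm above the table. Its yellow front edge is clear above.
- backstop: The rack's back panel, carrying the bumper; origin and axes as the rack's. The bumper: a rubber pad 60 mm wide, 7 to 27 mm above the table, on a damped spring of about 1.2 N per mm with 18 mm travel, then a hard stop. Its setting is hidden, differs each time and is not measured: the pad's free face lies anywhere from x = 95 to 120 mm (rack frame).
- jug: Bystander: blue bottle with white cap, 72 mm across, 170 mm high; origin under its middle.
- tape: Bystander: roll of brown tape lying flat, 100 mm across, 45 mm high; origin under its middle.
- carton: Bystander: cardboard box 80 x 120 x 70 mm; origin under its middle.
- bay_floor (a point): Fixed point on the table on the bay's middle line, 60 mm inside the shelf's front edge (rack x = 60 mm); axes as the rack's. A tray that is home stands out of the shelf's front edge by some 10 to 45 mm. When let go, the spring pushes it back a few mm until its friction on the table (1 to 4 N) holds it; it then still rests on the pad.
Not all that is in view belongs to the job. Leave any green look-alike of the tray alone.

How it is judged (in metres and radians):
On the way, in this order (a step that is already met when the one before it is completed fails the run):
1. the tray's middle is within 30 mm of the shelf's front edge, between the guides and straight (its back part is under the shelf) (x of tray_middle in the frame of rack above -0.03 m and y of tray_middle in the frame of rack between -0.008 and 0.008 m and angle between the x axis of tray and the x axis of rack, either way round below 0.12 rad), for 0.05 s.
2. the tray is pressed on the bumper with more than 4 N for 0.4 s (contact force between tray and backstop above 4 N), for 0.4 s.
At the end, for the whole second after the job is handed in: The tray lies flat on the table (tilt under 0.05 rad), at rest, straight between the guides (within 0.12 rad), its middle more than 20 mm inside the shelf's front edge and its handle outside, still resting against the bumper (more than 0.15 N), let go (contact force between tray and backstop above 0.15 N and x of tray_middle in the frame of rack above 0.02 m and x of tray_handle in the frame of rack below 0 m and angle between the x axis of tray and the x axis of rack, either way round below 0.12 rad and angle between tray's own z axis and vertical below 0.05 rad and height (world z) of tray below 0.004 m and linear speed of tray below 0.01 m/s); the robot touches nothing.
It fails at once if the tray touches the shelf (more than 1.5 N) (contact force between tray and shelf above 1.5 N).
It fails at once if the tray presses on the rack (guides, bumper and all) with more than 20 N (contact force between tray and rack above 20 N).
It fails at once if the robot itself pushes on the rack with more than 20 N (contact force between any of the arm, the fingers and rack above 20 N).
It fails at once if the tray is tipped by more than 0.3 rad (angle between tray's own z axis and vertical above 0.3 rad).
It fails at once if the jug, the tape roll or the carton is moved by more than 20 mm (distance of any of jug, tape, carton from where it was at the start of the episode above 0.02 m).
It also fails if it takes over 72 s, if anything falls off the work surface, if the arm or the gripper's body presses on something with over 40 N, if the wrist force passes 120 N, or if a joint passes its speed limit or range.

## Working session

There is one attempt and no reset: what is moved stays moved. The work goes in short steps, Python scripts to look and compute and a tool call to move; the robot and the scene stay as the last step left them, time stands still between calls to the robot, and variables do not carry over. Pictures are saved under pics/ and viewed, and the job is handed in when it is done.

Besides the shell and the picture viewer there is one more tool, called in YAML: its name, and indented under it one key for each argument. arm_command: Moves the arm, as the interface text tells. Its arguments: {"type":"object","properties":{"xyz":{"type":"array"},"spin":{"type":"array"},"jaw":{"type":"array"},"newtons":{"type":"number"}},"required":["xyz","spin","jaw"]}

```bash
mkdir -p pics && ls && python3 - <<'E'
from workcell import *
import cv2
s=sense()
print({k:s[k] for k in ('t','position','orientation','ft_force','width')})
for c in ('scene','top'):
    im,d=camera(c)
    cv2.imwrite(f'pics/{c}0.png',im)
    for l in ('tray','tray_handle','rack','jug','tape','carton','bay_floor'):
        try: print(c,l,[(round(o['p'],2),[round(float(v),4) for v in o['at']]) for o in place_of(c,l)])
        except Exception as e: print(c,l,e)
print(sense()['t'])
E
```

```text
pics
{'t': 0.0, 'position': array([0.2428793 , 0.682614  , 0.22578516]), 'orientation': array([[-9.42171656e-01,  3.35130470e-01, -3.71265293e-04],
       [ 3.35130643e-01,  9.42170499e-01, -1.48384482e-03],
       [-1.47486406e-04, -1.52245891e-03, -9.99998830e-01]]), 'ft_force': array([ 0.81110283,  1.01786027, -0.81098012]), 'width': 0.09286065520927038}
scene tray [(0.83, [0.5629, 0.2449, -0.0002]), (0.82, [0.2692, 0.3641, -0.0033]), (0.71, [0.4977, 0.4604, 0.0036]), (0.65, [0.2895, -0.175, 0.0007])]
scene tray_handle [(0.95, [0.221, 0.2924, 0.0296]), (0.89, [0.5338, 0.3742, 0.0286]), (0.77, [0.4734, 0.2719, 0.0283]), (0.59, [0.3671, -0.2261, 0.0266])]
scene rack [(0.89, [0.6763, -0.1318, -0.0002]), (0.36, [0.5617, 0.2447, 0.003])]
scene jug [(0.76, [0.7362, 0.2312, 0.0009])]
scene tape [(0.8, [0.4666, -0.3944, 0.0003])]
scene carton [(0.91, [0.6469, -0.4319, -0.0031])]
scene bay_floor []
top tray [(0.95, [0.2769, 0.3713, -0.0011]), (0.88, [0.4932, 0.4592, -0.0007]), (0.78, [0.5577, 0.2481, 0.0019]), (0.66, [0.2878, -0.1755, 0.0021])]
top tray_handle [(0.83, [0.4695, 0.2651, 0.0312]), (0.79, [0.5267, 0.3748, 0.0276]), (0.74, [0.3706, -0.2253, 0.0324])]
top rack [(0.94, [0.6726, -0.1333, 0.0004])]
top jug [(0.63, [0.7335, 0.23, -0.0003])]
top tape [(0.92, [0.4685, -0.3886, 0.0024])]
top carton [(0.61, [0.6429, -0.4305, -0.0039])]
top bay_floor []
0.8
```

View pics/top0.png

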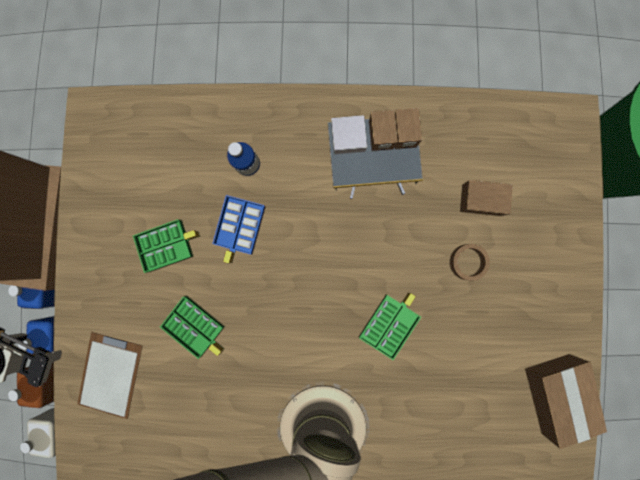

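View pics/scene0.png

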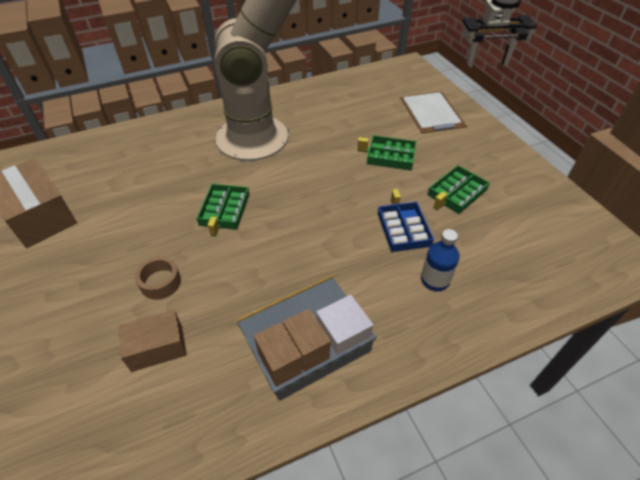

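```bash
python3 - <<'E'
from workcell import *
import cv2,numpy as np
np.set_printoptions(precision=4,suppress=True)
for c in ('wrist','top','scene'):
    m=camera_model(c)
    for k,v in m.items(): print(c,k,np.array(v).tolist() if k!='dist_coeffs' else v)
im=cv2.imread('pics/top0.png'); cv2.imwrite('pics/top0crop.png',cv2.resize(im[100:280,120:440],None,fx=2.5,fy=2.5,interpolation=cv2.INTER_CUBIC))
E
```

```text
wrist intrinsics [[352.86603091576126, 0.0, 325.2887485910525], [0.0, 352.86603091576126, 241.74471277866846], [0.0, 0.0, 1.0]]
wrist dist_coeffs [-0.059  0.     0.     0.     0.   ]
wrist hand_eye [[0.00047352197992779057, -0.9638581501395922, -0.26641554419068103, 0.07436535774581476], [0.9999995750323613, 0.0002456679596573981, 0.0008885844640622926, -0.0007964543514011879], [-0.0007910196146116598, -0.2664158517369713, 0.9638578568602494, -0.15771675061989396], [0.0, 0.0, 0.0, 1.0]]
top intrinsics [[434.17064067975036, 0.0, 322.0403875920216], [0.0, 434.17064067975036, 242.496090605193], [0.0, 0.0, 1.0]]
top dist_coeffs [-0.1067  0.      0.      0.      0.    ]
top world_to_cam [[0.02244475547003875, -0.9995171054520493, -0.02148927315305935, 0.001581131504808028], [-0.9988398568142273, -0.021503175758863863, -0.04308774618864457, 0.5166713435949845], [0.042604851733386156, 0.022431436446202824, -0.9988401560148329, 1.1872287381427566], [0.0, 0.0, 0.0, 1.0]]
scene intrinsics [[450.2890492341272, 0.0, 311.708566946799], [0.0, 450.2890492341272, 243.59423711482515], [0.0, 0.0, 1.0]]
scene dist_coeffs [0.0032 0.     0.     0.     0.    ]
scene world_to_cam [[0.3925206689462206, 0.919626409241594, -0.014655779591125408, -0.19762815043789728], [0.6966507000483507, -0.30767708421061996, -0.6480838016597805, -0.3503000657050107], [-0.6005042269394563, 0.24417632824879493, -0.7614279966948826, 1.4910773692055905], [0.0, 0.0, 0.0, 1.0]]
```

View pics/top0crop.png

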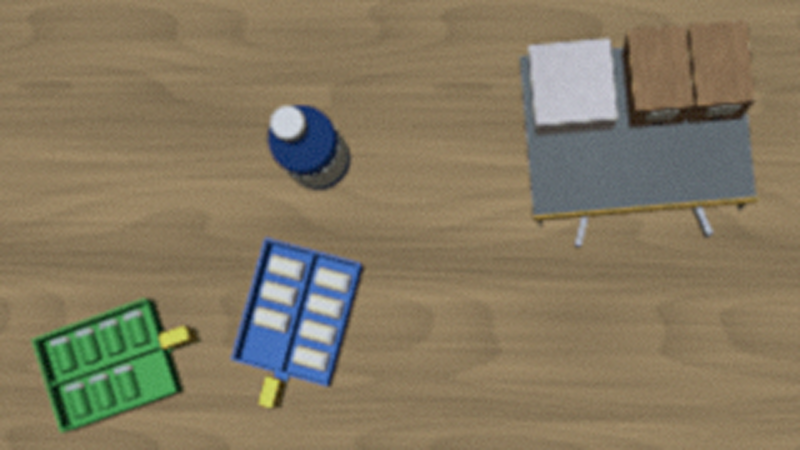

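arm_command:
  xyz:
    - [0.0143,-0.034,0.004]
    - [0.0143,-0.034,0.004]
    - [0.0143,-0.034,0.004]
    - [0.0143,-0.034,0.004]
    - [0.0143,-0.034,0.004]
    - [0.0143,-0.034,0.004]
    - [0.0143,-0.034,0.004]
    - [0.0143,-0.034,0.004]
    - [0.0143,-0.034,0.004]
  spin: [0.7,0.7,0.7,0.7,0.7,0.7,0.7,0.7,0.7]
  jaw: [0.06,0.06,0.06,0.06,0.06,0.06,0.06,0.06,0.06]
  newtons: 40

```text
t: 1.55
position: [0.3722, 0.3754, 0.263]
orientation: [[-0.973, 0.229, 0.0], [0.229, 0.973, 0.0], [-0.0, 0.0, -1.0]]
ft_force: [0.5, 0.6, 0.8]
width: 0.0602
```

arm_command:
  xyz:
    - [0.0143,-0.034,0.004]
    - [0.0143,-0.034,0.004]
    - [0.0143,-0.034,0.004]
    - [0.0143,-0.034,0.004]
    - [0.0143,-0.034,0.004]
    - [0.0143,-0.034,0.004]
    - [0.0143,-0.034,0.004]
    - [0.0143,-0.034,0.004]
    - [0.0143,-0.034,0.004]
    - [0,0,0]
    - [0,0,0]
  spin: [0.7,0.7,0.7,0.7,0.7,0.7,0.7,0.7,0.7,0,0]
  jaw: [0.06,0.06,0.06,0.06,0.06,0.06,0.06,0.06,0.06,0.06,0.06]

```text
t: 2.47
position: [0.5011, 0.069, 0.299]
orientation: [[-0.992, 0.126, 0.001], [0.126, 0.992, -0.0], [-0.001, -0.0, -1.0]]
ft_force: [-0.8, -0.4, -0.8]
width: 0.0596
```

```bash
cat > h.py <<'E'
from workcell import *
import cv2,numpy as np
np.set_printoptions(precision=4,suppress=True)
def snap(name):
    s=sense(); im,d=camera('wrist'); m=camera_model('wrist')
    T=np.eye(4);T[:3,:3]=s['orientation'];T[:3,3]=s['position']
    W=T@np.array(m['hand_eye'])
    cv2.imwrite(f'pics/{name}.png',im); np.savez(f'pics/{name}.npz',im=im,d=d,W=W,K=np.array(m['intrinsics']),D=np.array(m['dist_coeffs']))
    return s
def rays(uv,K,D,W):
    uv=np.array(uv,float).reshape(-1,1,2)
    n=cv2.undistortPoints(uv,K,D)[:,0]
    return np.c_[n,np.ones(len(n))]@W[:3,:3].T
def atz(uv,z,o):
    r=rays(uv,o['K'],o['D'],o['W']); c=o['W'][:3,3]
    return c+r*((z-c[2])/r[:,2])[:,None]
def cloud(o):
    v,u=np.mgrid[0:480,0:640]
    uv=np.stack([u,v],-1).reshape(-1,1,2).astype(float)
    n=cv2.undistortPoints(uv,o['K'],o['D'])[:,0]
    d=o['d'].reshape(-1); P=np.c_[n,np.ones(len(n))]*d[:,None]
    P=P@o['W'][:3,:3].T+o['W'][:3,3]; P[d==0]=np.nan
    return P.reshape(480,640,3)
E
python3 - <<'E'
from h import *
s=snap('w1'); print(s['t'],s['position'],np.degrees(np.arctan2(s['orientation'][1,1],s['orientation'][0,1])),s['ft_force'])
for l in ('tray','tray_handle','rack'):
    print(l,[(round(o['p'],2),np.array(o['at'])) for o in place_of('wrist',l)])
E
```

```text
2.4667 [0.5011 0.069  0.299 ] 82.75293265343348 [-0.762  -0.4009 -0.8438]
tray [(0.98, array([ 0.5626,  0.2467, -0.0005])), (0.96, array([ 0.2895, -0.1744, -0.0016])), (0.94, array([0.4984, 0.4608, 0.0035]))]
tray_handle [(0.74, array([0.4697, 0.2654, 0.0287])), (0.72, array([ 0.3671, -0.2273,  0.0275])), (0.65, array([0.5283, 0.3752, 0.0267])), (0.34, array([0.5583, 0.2405, 0.0144]))]
rack []
```

View pics/w1.png

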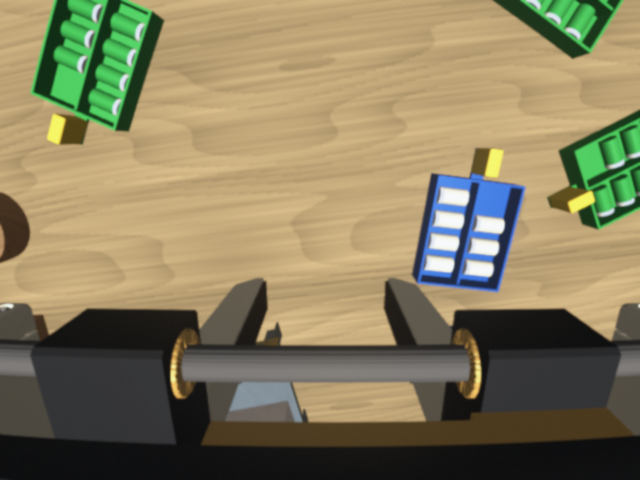

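```bash
python3 - <<'E'
from h import *
o=dict(np.load('pics/w1.npz')); P=cloud(o); im=o['im'].astype(int)
b,g,r=im[...,0],im[...,1],im[...,2]
reg=np.zeros((480,640),bool);reg[140:300,400:540]=True
blue=(b>g+30)&(b>r+50)
z=P[...,2]
m=blue&reg&(z>0.028)&(z<0.036)
pts=P[m][:,:2]; print(m.sum()); rc=cv2.minAreaRect((pts*1000).astype(np.float32)); print('tray rim',rc)
yel=(r>b+70)&(g>b+50)&reg
h=yel&(z>0.047); print('handle top',h.sum(),P[h].mean(0), cv2.minAreaRect((P[h][:,:2]*1000).astype(np.float32)),np.nanmedian(z[h]))
tb=(~blue)&(z<0.01)&reg; print('table z',np.nanmedian(z[tb]))
# top
im,d=camera('top'); m=camera_model('top'); W=np.linalg.inv(np.array(m['world_to_cam']))
o=dict(im=im,d=d,W=W,K=np.array(m['intrinsics']),D=np.array(m['dist_coeffs'])); np.savez('pics/t1.npz',**o); cv2.imwrite('pics/t1.png',im)
P=cloud(o);z=P[...,2]; reg=(P[...,0]>0.62)&(P[...,0]<0.9)&(P[...,1]>-.3)&(P[...,1]<0.03)
print('table z',np.nanmedian(z[(P[...,0]>0.5)&(P[...,0]<0.6)&(abs(P[...,1])<0.08)]))
m=reg&(z>0.05)&(z<0.066); print('shelf',m.sum(),np.median(z[m]),cv2.minAreaRect((P[m][:,:2]*1000).astype(np.float32)))
# front edge fit: per-y-column min x
p=P[m]; xs=[];ys=[]
for y0 in np.arange(-.24,-.03,.005):
    q=p[(p[:,1]>y0)&(p[:,1]<y0+.005)]
    if len(q)>3: xs.append(q[:,0].min());ys.append(y0+.0025)
c=np.polyfit(ys,xs,1);print('front fit',c,np.degrees(np.arctan(-c[0])),np.abs(np.polyval(c,ys)-xs).max())
# guides
i2=im.astype(int)
cv2.imwrite('pics/t1crop.png',cv2.resize(im[100:215,310:440],None,fx=6,fy=5,interpolation=cv2.INTER_CUBIC))
E
```

```text
1239
tray rim ((559.3427734375, 244.34095764160156), (111.6739501953125, 140.6466522216797), 76.21358489990234)
handle top 409 [0.4697 0.2654 0.0514] ((469.9626159667969, 266.3369445800781), (17.027036666870117, 31.70599365234375), 76.47309875488281) 0.05151111441024536
table z -0.00012543255314428903
table z 0.6438933284690441
shelf 3240 0.05785415566696195 ((764.603271484375, -124.23854064941406), (181.38096618652344, 243.87608337402344), 5.844586372375488)
front fit [-0.1103  0.6609] 6.293394296253434 0.0009443076102656489
```

View pics/t1crop.png

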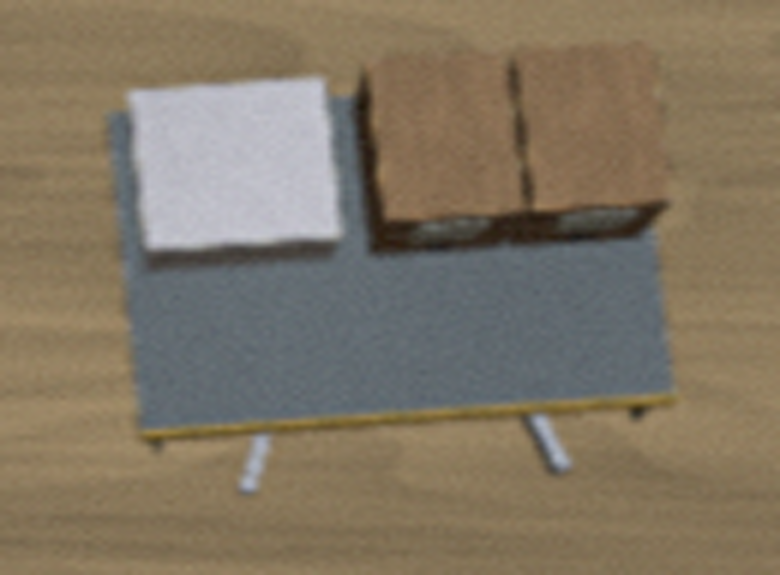

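arm_command:
  xyz:
    - [-0.0039,0.0246,-0.0249]
    - [-0.0039,0.0246,-0.0249]
    - [-0.0039,0.0246,-0.0249]
    - [-0.0039,0.0246,-0.0249]
    - [-0.0039,0.0246,-0.0249]
    - [-0.0039,0.0246,-0.0249]
    - [-0.0039,0.0246,-0.0249]
    - [-0.0039,0.0246,-0.0249]
    - [0,0,0]
    - [0,0,0]
  spin: [-0.8,-0.8,-0.8,-0.8,-0.8,-0.8,-0.8,-0.8,0,0]
  jaw: [0.06,0.06,0.06,0.06,0.06,0.06,0.06,0.06,0.06,0.06]
  newtons: 40

```text
t: 3.55
position: [0.4674, 0.2698, 0.0979]
orientation: [[-0.974, 0.227, -0.003], [0.227, 0.974, -0.001], [0.002, -0.002, -1.0]]
ft_force: [0.8, -1.2, -0.4]
width: 0.0598
```

```bash
python3 - <<'E'
from h import *
s=snap('w2'); print(s['t'],s['position'],np.degrees(np.arctan2(s['orientation'][1,1],s['orientation'][0,1])),s['ft_force'])
o=dict(np.load('pics/w2.npz')); P=cloud(o); im=o['im'].astype(int)
b,g,r=im[...,0],im[...,1],im[...,2];z=P[...,2]
reg=(np.hypot(P[...,0]-.47,P[...,1]-.266)<.03)
h=(r>b+70)&(g>b+50)&(z>0.047)&(z<.056)&reg; print('handle top',h.sum(),P[h].mean(0), cv2.minAreaRect((P[h][:,:2]*1000).astype(np.float32)))
E
```

```text
3.55 [0.4674 0.2698 0.0979] 76.8996610707686 [ 0.7947 -1.2171 -0.4129]
handle top 1242 [0.4687 0.267  0.0514] ((469.4127197265625, 266.9757385253906), (15.719832420349121, 31.472002029418945), 76.29302215576172)
```

View pics/w2.png

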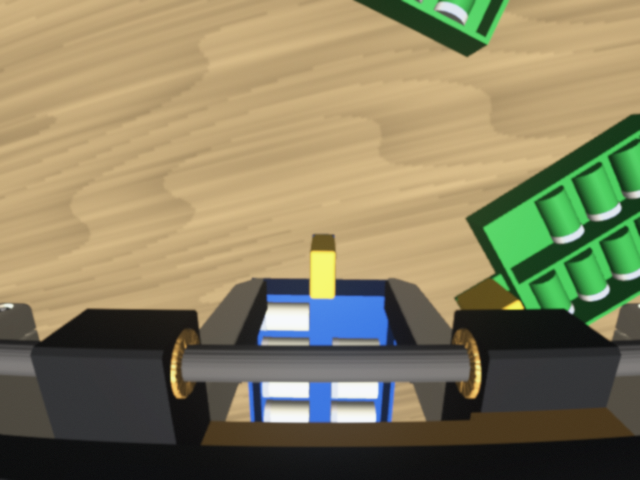

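arm_command:
  xyz:
    - [0,0,-0.02]
    - [0,0,-0.02]
    - [0,0,-0.02]
    - [0,0,-0.0185]
    - [0,0,0]
    - [0,0,0]
    - [0,0,0]
  spin: [0,0,0,0,0,0,0]
  jaw: [0.06,0.06,0.06,0.06,0.06,0.06,0.06]
  newtons: 40

```text
t: 4.18
position: [0.47, 0.2675, 0.0224]
orientation: [[-0.973, 0.232, 0.001], [0.232, 0.973, 0.001], [-0.001, 0.001, -1.0]]
ft_force: [0.7, 0.6, 0.3]
width: 0.0601
```

arm_command:
  xyz:
    - [0,-0.0008,-0.003]
    - [0,0,0]
    - [0,0,0]
    - [0,0,0]
    - [0,0,0]
    - [0,0,0]
    - [0,0,0]
    - [0,0,0]
  spin: [-0.2,0,0,0,0,0,0,0]
  jaw: [0.06,0.01,0.01,0.01,0.01,0.01,0.01,0.01]
  newtons: 40

```text
t: 4.85
position: [0.4692, 0.2671, 0.0179]
orientation: [[-0.972, 0.235, -0.0], [0.235, 0.972, -0.0], [0.0, -0.0, -1.0]]
ft_force: [-0.3, -0.3, 1.1]
width: 0.0178
```

arm_command:
  xyz:
    - [-0.0002,-0.015,0]
    - [-0.0002,-0.0215,0]
    - [-0.0002,-0.0215,0]
    - [-0.0002,-0.0215,0]
    - [-0.0002,-0.0215,0]
    - [-0.0002,-0.0215,0]
    - [-0.0002,-0.0215,0]
    - [-0.0002,-0.0215,0]
    - [-0.0002,-0.0215,0]
    - [-0.0002,-0.0215,0]
  spin: [0.95,0.95,0.95,0.95,0.95,0.95,0.95,0.95,0.95,0.95]
  jaw: [0.01,0.01,0.01,0.01,0.01,0.01,0.01,0.01,0.01,0.01]
  newtons: 45

```text
t: 5.68
position: [0.4672, 0.0579, 0.0179]
orientation: [[-0.998, 0.07, 0.0], [0.07, 0.998, 0.0], [-0.0, 0.0, -1.0]]
ft_force: [0.5, 1.0, -0.8]
width: 0.016
```

arm_command:
  xyz:
    - [-0.0002,-0.0215,0]
    - [-0.0002,-0.0215,0]
    - [-0.0002,-0.0215,0]
    - [-0.0002,-0.0215,0]
    - [-0.0002,-0.0215,0]
    - [-0.0002,-0.0215,0]
    - [-0.0002,-0.0215,0]
    - [-0.0002,-0.0215,0]
    - [-0.0002,-0.0215,0]
    - [-0.0002,-0.015,0]
    - [0,0,0]
    - [0,0,0]
  spin: [1,1,1,1,1,1,1,1,1,1,0,0]
  jaw: [0.01,0.01,0.01,0.01,0.01,0.01,0.01,0.01,0.01,0.01,0.01,0.01]

```text
t: 6.68
position: [0.465, -0.1506, 0.0179]
orientation: [[-0.995, -0.1, 0.0], [-0.1, 0.995, -0.0], [-0.0, -0.0, -1.0]]
ft_force: [0.2, -0.8, -1.5]
width: 0.0157
```

```bash
python3 - <<'E'
from h import *
s=snap('w3'); print(s['t'],s['position'],np.degrees(np.arctan2(s['orientation'][1,1],s['orientation'][0,1])),s['ft_force'],s['width'])
im,d=camera('top'); m=camera_model('top'); W=np.linalg.inv(np.array(m['world_to_cam']))
o=dict(im=im,d=d,W=W,K=np.array(m['intrinsics']),D=np.array(m['dist_coeffs'])); np.savez('pics/t2.npz',**o); cv2.imwrite('pics/t2.png',im)
im,d=camera('scene'); m=camera_model('scene'); W=np.linalg.inv(np.array(m['world_to_cam']))
o=dict(im=im,d=d,W=W,K=np.array(m['intrinsics']),D=np.array(m['dist_coeffs'])); np.savez('pics/s2.npz',**o); cv2.imwrite('pics/s2.png',im)
E
```

```text
6.6833 [ 0.465  -0.1506  0.0179] 95.74656145500045 [ 0.1889 -0.798  -1.4513] 0.01573697740937869
```

View pics/w3.png

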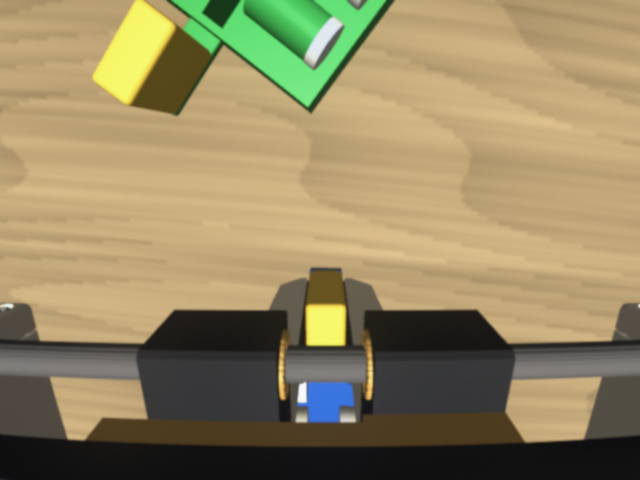

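View pics/t2.png

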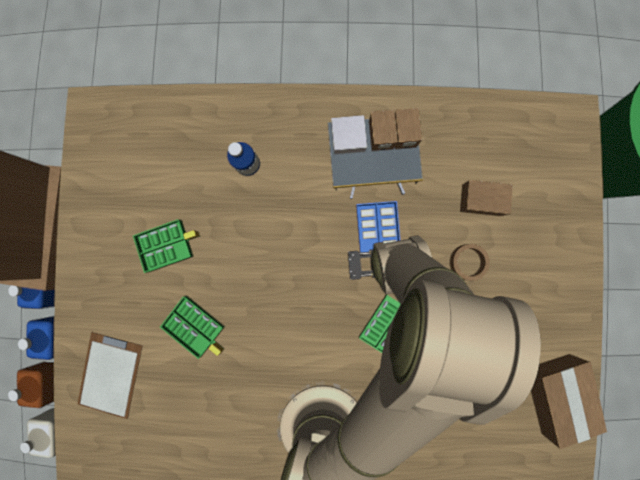

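View pics/s2.png

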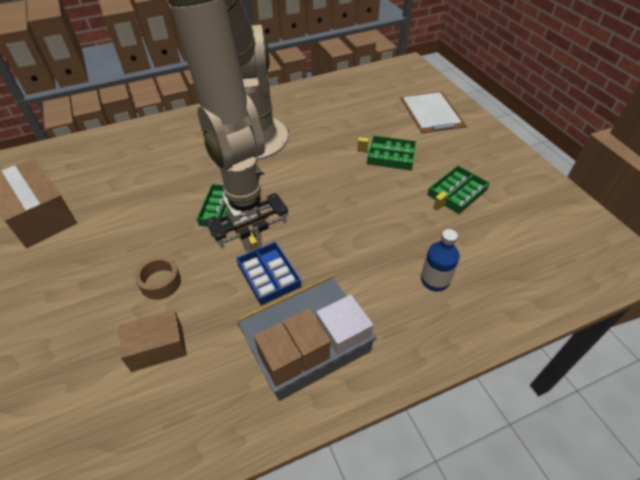

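```bash
cat > meas.py <<'E'
from h import *
def rackmeas(P,tag):
    z=P[...,2]; reg=(P[...,0]>0.62)&(P[...,0]<0.9)&(P[...,1]>-.3)&(P[...,1]<0.03)
    m=reg&(z>0.05)&(z<0.064); rc=cv2.minAreaRect((P[m][:,:2]*1000).astype(np.float32)); print(tag,'shelf',rc)
def traymeas(o,tag,R=(0.6751,-0.1335,5.95)):
    P=cloud(o); im=o['im'].astype(int); b,g,r=im[...,0],im[...,1],im[...,2]; z=P[...,2]
    reg=(P[...,0]>.42)&(P[...,0]<.72)&(P[...,1]>-.25)&(P[...,1]<-.04)
    blue=(b>g+25)&(b>r+40)&reg&(z>0.02)&(z<0.038)
    a=np.radians(R[2]); q=P[blue][:,:2]-R[:2]; q=q@np.array([[np.cos(a),-np.sin(a)],[np.sin(a),np.cos(a)]])
    print(tag,'blue',blue.sum(),'rack x',np.percentile(q[:,0],[1,99])*1000,'y',np.percentile(q[:,1],[1,99])*1000)
    print(' rect in rack',cv2.minAreaRect((q*1000).astype(np.float32)))
    # left/right edge lines
    for nm,f in (('lo',np.min),('hi',np.max)):
        xs=[];e=[]
        for x0 in np.arange(q[:,0].min()+.01,q[:,0].max()-.01,.006):
            k=q[(q[:,0]>=x0)&(q[:,0]<x0+.006)]
            if len(k)>3: xs.append(x0+.003);e.append(f(k[:,1]))
        if len(xs)>3:
            c=np.polyfit(xs,e,1); res=np.array(e)-np.polyval(c,xs);k=abs(res)<.002; c=np.polyfit(np.array(xs)[k],np.array(e)[k],1)
            print('  edge',nm,'angle',np.degrees(np.arctan(c[0])),'y mid',np.median(e)*1000)
E
python3 - <<'E'
from meas import *
for f in ('t2','s2'):
    o=dict(np.load(f'pics/{f}.npz')); P=cloud(o); rackmeas(P,f); traymeas(o,f)
o=dict(np.load('pics/t2.npz')); im=o['im'].astype(int)
P=atz([[353,190]],.024,o)
# guide tips: low saturation bright near
for nm,(u0,u1,v0,v1) in {'L':(346,362,186,200),'R':(394,410,180,198)}.items():
    sub=im[v0:v1,u0:u1]; m=(sub.max(2)-sub.min(2)<25)&(sub.mean(2)>120)
    v,u=np.nonzero(m); uv=np.c_[u+u0,v+v0]
    Q=atz(uv,.024,o)[:,:2]-[0.6751,-0.1335]; a=np.radians(5.95)
    Q=Q@np.array([[np.cos(a),-np.sin(a)],[np.sin(a),np.cos(a)]])*1000
    print(nm,len(Q),'\n',Q[np.argsort(Q[:,0])][:6], Q.mean(0))
cv2.imwrite('pics/s2c.png',cv2.resize(dict(np.load('pics/s2.npz'))['im'][210:400,190:390],None,fx=4,fy=3.2,interpolation=cv2.INTER_CUBIC)[:600,:800])
cv2.imwrite('pics/t2c.png',cv2.resize(o['im'][160:270,330:430],None,fx=6,fy=5.4,interpolation=cv2.INTER_CUBIC))
E
```

```text
t2 shelf ((764.780029296875, -123.67520141601562), (181.560302734375, 242.75607299804688), 5.875940799713135)
t2 blue 228 rack x [-169.0618  -46.2268] y [-48.3574  59.7258]
 rect in rack ((-110.03352355957031, 5.327312469482422), (128.50827026367188, 109.40460205078125), 0.894820511341095)
  edge lo angle -2.4543462879578164 y mid -47.88200415471241
  edge hi angle -1.0331717799397375 y mid 59.005972291342175
s2 shelf ((761.8419799804688, -124.47891235351562), (183.32479858398438, 239.8743896484375), 6.197617053985596)
s2 blue 593 rack x [-187.9244  -46.5739] y [-49.3919  59.1747]
 rect in rack ((-117.61978149414062, 4.9402313232421875), (109.79991149902344, 143.17633056640625), 89.38484954833984)
  edge lo angle -0.1784435665601954 y mid -49.23066683706596
  edge hi angle 0.4781202987367627 y mid 58.93702563624891
L 33 
 [[-25.3681  69.7684]
 [-25.1406  72.5018]
 [-24.9129  75.2352]
 [-22.6128  69.531 ]
 [-22.3852  72.2648]
 [-22.1574  74.9986]] [-11.5972  68.3292]
R 31 
 [[-25.9917 -73.6628]
 [-25.771  -70.9137]
 [-23.232  -73.9236]
 [-23.0114 -71.1741]
 [-22.7907 -68.4251]
 [-20.4712 -74.1848]] [-11.8234 -68.2986]
```

View pics/t2c.png

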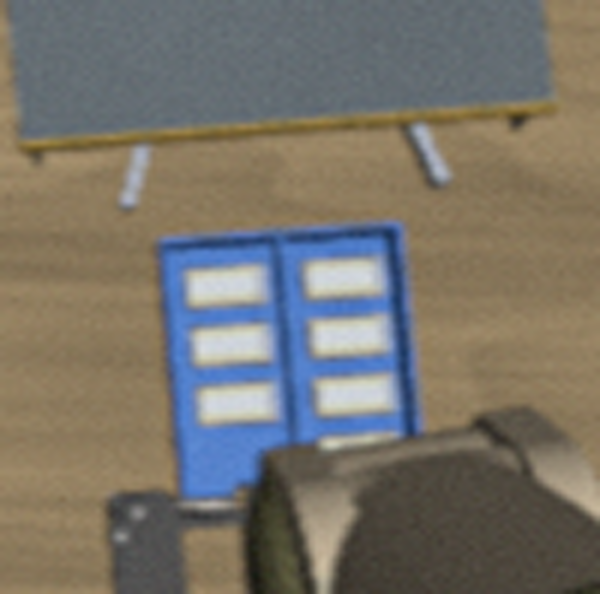

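arm_command:
  xyz:
    - [0.0005,-0.005,0]
    - [0,0,0]
    - [0.0099,0.001,0]
    - [0.0099,0.001,0]
    - [0.0099,0.001,0]
    - [0.0099,0.001,0]
    - [0.0099,0.001,0]
    - [0.0099,0.001,0]
    - [0,0,0]
  spin: [0.2,0,0,0,0,0,0,0,0]
  jaw: [0.01,0.01,0.01,0.01,0.01,0.01,0.01,0.01,0.01]

```text
t: 7.58
position: [0.5282, -0.1484, 0.0179]
orientation: [[-0.994, -0.107, 0.003], [-0.107, 0.994, 0.0], [-0.003, 0.0, -1.0]]
ft_force: [1.1, -0.1, -3.6]
width: 0.0158
```

```bash
cat > look.py <<'E'
import sys
from meas import *
n=sys.argv[1]
s=sense(); R=s['orientation']; d=s['position'][:2]-[0.6751,-0.1335]; a=np.radians(5.95); c,si=np.cos(a),np.sin(a)
print('t',s['t'],s['position'],'handle rack x,y',d@[c,si],d@[-si,c],'yaw rel',np.degrees(np.arctan2(R[1,1],R[0,1]))-95.95)
f=s['ft_force']; print('F rack',f[:2]@[c,si],f[:2]@[-si,c],f[2],'M',s['wrist_torque'],s['width'])
for cn in sys.argv[2:]:
    im,dd=camera(cn); m=camera_model(cn); o=dict(im=im,d=dd,W=np.linalg.inv(np.array(m['world_to_cam'])),K=np.array(m['intrinsics']),D=np.array(m['dist_coeffs']))
    np.savez(f'pics/{cn}{n}.npz',**o); traymeas(o,cn)
    cv2.imwrite(f'pics/{cn}{n}.png',cv2.resize(im[210:400,190:390] if cn=='scene' else im[160:270,330:430],None,fx=4 if cn=='scene' else 6,fy=3.1 if cn=='scene' else 5.4,interpolation=cv2.INTER_CUBIC))
E
python3 look.py 3 scene top
```

```text
t 7.5833 [ 0.5282 -0.1484  0.0179] handle rack x,y -0.14763709610711404 0.00040931913351974865 yaw rel 0.21074902131606166
F rack 1.0650145010295855 -0.21004744782734244 -3.586425827143942 M [ 0.0277  0.1254 -0.0081] 0.015785752862080758
scene blue 363 rack x [-125.4118  -30.3734] y [-54.6114  54.112 ]
 rect in rack ((-75.42709350585938, -0.4254302978515625), (101.21253967285156, 109.98469543457031), 1.0338720083236694)
  edge lo angle -0.23491976404524925 y mid -54.39021426653606
  edge hi angle 0.5193095685739443 y mid 53.67446472747363
top blue 143 rack x [-106.3352    1.1621] y [-52.8468  56.8919]
 rect in rack ((-53.55514144897461, 1.9651069641113281), (112.77174377441406, 109.91951751708984), 0.43639713525772095)Traceback (most recent call last):
  File "look.py", line 9, in <module>
    np.savez(f'pics/{cn}{n}.npz',**o); traymeas(o,cn)
                                       ~~~~~~~~^^^^^^
  File "meas.py", line 19, in traymeas
    c=np.polyfit(xs,e,1); res=np.array(e)-np.polyval(c,xs);k=abs(res)<.002; c=np.polyfit(np.array(xs)[k],np.array(e)[k],1)
                                                                              ~~~~~~~~~~^^^^^^^^^^^^^^^^^^^^^^^^^^^^^^^^^^
    raise TypeError("expected non-empty vector for x")
TypeError: expected non-empty vector for x
```

arm_command:
  xyz:
    - [0.0099,0.001,0]
    - [0.0099,0.001,0]
    - [0.0099,0.001,0]
    - [0.0099,0.001,0]
    - [0.0099,0.001,0]
  spin: [0,0,0,0,0]
  jaw: [0.01,0.01,0.01,0.01,0.01]

```text
t: 8.1
position: [0.5751, -0.144, 0.0179]
orientation: [[-0.994, -0.106, -0.001], [-0.106, 0.994, -0.0], [0.001, -0.0, -1.0]]
ft_force: [-2.0, 0.3, 0.6]
width: 0.0158
```

```bash
python3 look.py 4 && python3 - <<'E'
from h import *
im,_=camera('scene'); cv2.imwrite('pics/s4.png',cv2.resize(im[210:400,190:390],None,fx=4,fy=3.1,interpolation=cv2.INTER_CUBIC))
E
```

```text
t 8.1 [ 0.5751 -0.144   0.0179] handle rack x,y -0.10059116738331211 -3.399370782852428e-05 yaw rel 0.15629641412917294
F rack -1.953181231960355 0.541230000438664 0.5614720275950829 M [0.0278 0.5433 0.0124] 0.015825691210659274
```

View pics/s4.png

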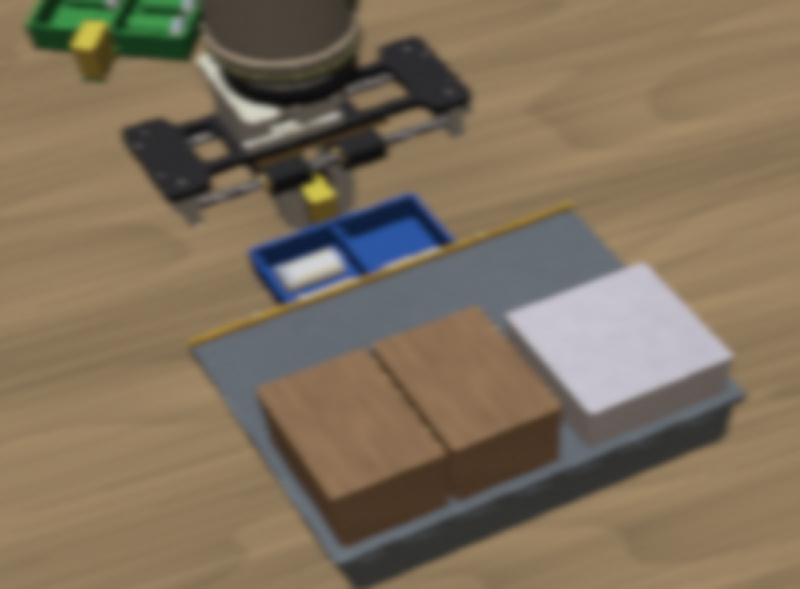

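arm_command:
  xyz:
    - [0.006,0.0006,0]
    - [0.006,0.0006,0]
    - [0.006,0.0006,0]
    - [0.006,0.0006,0]
  spin: [0,0,0,0]
  jaw: [0.01,0.01,0.01,0.01]

```text
t: 8.48
position: [0.5987, -0.1416, 0.0179]
orientation: [[-0.994, -0.106, -0.001], [-0.106, 0.994, -0.0], [0.001, -0.0, -1.0]]
ft_force: [-2.8, 0.0, 1.8]
width: 0.0158
```

arm_command:
  xyz:
    - [0.003,0.0003,0]
    - [0.003,0.0003,0]
  spin: [0,0]
  jaw: [0.01,0.01]

```text
t: 8.65
position: [0.6046, -0.141, 0.0179]
orientation: [[-0.994, -0.107, -0.001], [-0.107, 0.994, -0.0], [0.001, -0.0, -1.0]]
ft_force: [-4.1, -0.5, 5.1]
width: 0.0156
```

```bash
python3 look.py 5
```

```text
t 8.65 [ 0.6046 -0.141   0.0179] handle rack x,y -0.0708880246239106 -0.00011033089868692836 yaw rel 0.16547891141324556
F rack -4.113163024441121 -0.0885179314771463 5.10432767492995 M [-0.0272  0.9447 -0.0232] 0.015576159744525976
```

arm_command:
  xyz:
    - [0.002,0.0002,0.0003]
    - [0.002,0.0002,0.0003]
  spin: [0,0]
  jaw: [0.01,0.01]

```text
t: 8.82
position: [0.609, -0.1404, 0.0183]
orientation: [[-0.994, -0.107, 0.0], [-0.107, 0.994, 0.0], [-0.0, 0.0, -1.0]]
ft_force: [-0.8, 0.4, -2.7]
width: 0.0157
```

```bash
python3 look.py 5
```

```text
t 8.8167 [ 0.609  -0.1404  0.0183] handle rack x,y -0.06644763282901327 1.388330684496385e-05 yaw rel 0.17490446028040196
F rack -0.7209622929181069 0.45341550775089634 -2.7450313712233916 M [0.0297 0.2842 0.0531] 0.015736883359651104
```

arm_command:
  xyz:
    - [0.002,0.0002,0]
    - [0.002,0.0002,0]
  spin: [0,0]
  jaw: [0.01,0.01]

```text
t: 8.98
position: [0.6129, -0.1401, 0.0183]
orientation: [[-0.994, -0.107, 0.0], [-0.107, 0.994, 0.0], [-0.0, 0.0, -1.0]]
ft_force: [-0.4, -0.9, -3.1]
width: 0.016
```

arm_command:
  xyz:
    - [0.002,0.0002,0]
    - [0.002,0.0002,0]
  spin: [0,0]
  jaw: [0.01,0.01]

```text
t: 9.15
position: [0.6167, -0.1397, 0.0184]
orientation: [[-0.994, -0.107, -0.0], [-0.107, 0.994, 0.0], [0.0, 0.0, -1.0]]
ft_force: [-2.1, -0.5, -2.2]
width: 0.0155
```

```bash
python3 look.py 5
```

```text
t 9.15 [ 0.6167 -0.1397  0.0184] handle rack x,y -0.05875065785872333 -9.152839403835389e-05 yaw rel 0.17091792269300754
F rack -2.111291215867736 -0.321281256976205 -2.225651654525453 M [0.0415 0.6449 0.0268] 0.015538458132091875
```

arm_command:
  xyz:
    - [0.002,0.0002,0]
    - [0.0,0.0,0]
  spin: [0,0]
  jaw: [0.01,0.01]

```text
t: 9.32
position: [0.6183, -0.1395, 0.0183]
orientation: [[-0.994, -0.107, -0.001], [-0.107, 0.994, 0.0], [0.001, 0.0, -1.0]]
ft_force: [-2.9, -0.1, -2.9]
width: 0.0157
```

```bash
python3 look.py 5
```

```text
t 9.3167 [ 0.6183 -0.1395  0.0183] handle rack x,y -0.057161549690051786 -9.163326522026596e-05 yaw rel 0.16472093050401782
F rack -2.8579903063878214 0.16127778000188805 -2.8923790320006795 M [ 0.0104  0.6457 -0.0435] 0.015745409607907518
```

arm_command:
  xyz:
    - [0.0015,0.0002,0]
    - [0.0015,0.0001,0]
    - [0,0,0]
  spin: [0,0,0]
  jaw: [0.01,0.01,0.01]

```text
t: 9.57
position: [0.6205, -0.1393, 0.0183]
orientation: [[-0.994, -0.106, -0.002], [-0.106, 0.994, -0.0], [0.002, 0.0, -1.0]]
ft_force: [-5.4, -0.6, -2.7]
width: 0.0158
```

```bash
python3 look.py 5
```

```text
t 9.5667 [ 0.6205 -0.1393  0.0183] handle rack x,y -0.054885703235612066 -0.00012760540272261658 yaw rel 0.15803696221522046
F rack -5.39423981514942 -0.023162086783127107 -2.688562059708304 M [-0.0098  1.1137 -0.0017] 0.01584777693669301
```

arm_command:
  xyz:
    - [0.0015,0.0002,0]
    - [0.0015,0.0001,0]
    - [0.0015,0.0002,0]
    - [0,0,0]
  spin: [0,0,0,0]
  jaw: [0.01,0.01,0.01,0.01]

```text
t: 9.9
position: [0.6236, -0.139, 0.0182]
orientation: [[-0.994, -0.106, -0.005], [-0.106, 0.994, -0.0], [0.005, 0.0, -1.0]]
ft_force: [-9.6, 0.8, 2.2]
width: 0.0157
```

```bash
python3 look.py 5
```

```text
t 9.9 [ 0.6236 -0.139   0.0182] handle rack x,y -0.05183286393878407 -0.00014161323952541425 yaw rel 0.1463572949014491
F rack -9.513397541133529 1.7600987115208926 2.1524901895690682 M [0.0699 1.6399 0.0581] 0.015656090020627723
```

arm_command:
  xyz:
    - [0.0015,0.0002,0.0002]
    - [0.0012,0.0001,0]
    - [0,0,0]
    - [0,0,0]
  spin: [0,0,0,0]
  jaw: [0.01,0.01,0.01,0.01]

```text
t: 10.23
position: [0.6252, -0.1388, 0.0183]
orientation: [[-0.994, -0.106, -0.006], [-0.106, 0.994, -0.001], [0.006, 0.0, -1.0]]
ft_force: [-13.3, -0.9, 3.9]
width: 0.0156
```

```bash
python3 look.py 5
```

```text
t 10.2333 [ 0.6252 -0.1388  0.0183] handle rack x,y -0.050183137108412365 -0.00012525981437068153 yaw rel 0.140667719138591
F rack -13.355374654738526 0.4576802298392959 3.874841476291938 M [0.0761 2.081  0.0087] 0.015561383313605306
```

arm_command:
  xyz:
    - [0,0,0]
    - [0,0,0]
    - [0,0,0]
    - [0,0,0]
    - [0,0,0]
    - [0,0,0]
    - [0,0,0]
    - [0,0,0]
    - [0,0,0]
    - [0,0,0]
    - [0,0,0]
    - [0,0,0]
  spin: [0,0,0,0,0,0,0,0,0,0,0,0]
  jaw: [0.01,0.01,0.01,0.01,0.01,0.01,0.01,0.01,0.01,0.01,0.01,0.01]

```text
t: 11.23
position: [0.6252, -0.1389, 0.0183]
orientation: [[-0.994, -0.106, -0.006], [-0.106, 0.994, -0.001], [0.006, 0.0, -1.0]]
ft_force: [-12.9, -0.1, 3.6]
width: 0.0159
```

```bash
python3 look.py 5
```

```text
t 11.2333 [ 0.6252 -0.1389  0.0183] handle rack x,y -0.050199803141847556 -0.00015510336798207032 yaw rel 0.1392113402361872
F rack -12.827886284630848 1.2863686588535896 3.579708694819343 M [0.0737 2.1132 0.0275] 0.015944225120278162
```

arm_command:
  xyz:
    - [-0.002,-0.0002,0]
    - [-0.002,-0.0002,0]
    - [-0.002,-0.0002,0]
    - [0,0,0]
    - [0,0,0]
  spin: [0,0,0,0,0]
  jaw: [0.01,0.01,0.01,0.01,0.01]

```text
t: 11.65
position: [0.621, -0.1393, 0.0184]
orientation: [[-0.994, -0.106, -0.003], [-0.106, 0.994, -0.0], [0.003, 0.0, -1.0]]
ft_force: [-6.7, -0.2, -2.0]
width: 0.0158
```

```bash
python3 look.py 5
```

```text
t 11.65 [ 0.621  -0.1393  0.0184] handle rack x,y -0.05437722495252842 -0.0001482158640591938 yaw rel 0.14947039197660672
F rack -6.66525189797422 0.46655211092710225 -2.0341197846894783 M [ 0.0322  1.3737 -0.0074] 0.015819441964467367
```

arm_command:
  xyz:
    - [-0.002,-0.0002,0]
    - [-0.002,-0.0002,0]
    - [0,0,0]
    - [0,0,0]
  spin: [0,0,0,0]
  jaw: [0.01,0.01,0.01,0.01]

```text
t: 11.98
position: [0.6186, -0.1395, 0.0186]
orientation: [[-0.994, -0.107, -0.0], [-0.107, 0.994, -0.0], [0.0, -0.0, -1.0]]
ft_force: [-3.0, -1.3, -4.1]
width: 0.0158
```

```bash
python3 look.py 5; python3 look.py 5
```

```text
t 11.9833 [ 0.6186 -0.1395  0.0186] handle rack x,y -0.05686321658148095 -9.412758252731264e-05 yaw rel 0.16453331633293544
F rack -3.0807987689795078 -0.9781687315131536 -4.073565024684519 M [-0.032   1.0541 -0.0411] 0.015764047726794937
t 11.9833 [ 0.6186 -0.1395  0.0186] handle rack x,y -0.05686321658148095 -9.412758252731264e-05 yaw rel 0.16453331633293544
F rack -3.0807987689795078 -0.9781687315131536 -4.073565024684519 M [-0.032   1.0541 -0.0411] 0.015764047726794937
```

arm_command:
  xyz:
    - [-0.001,-0.0001,-0.0002]
    - [0,0,0]
    - [0,0,0]
  spin: [0,0,0]
  jaw: [0.01,0.01,0.01]
  newtons: 20

```text
t: 12.23
position: [0.6181, -0.1396, 0.0186]
orientation: [[-0.994, -0.107, 0.001], [-0.107, 0.994, -0.0], [-0.0, -0.0, -1.0]]
ft_force: [-1.6, -0.6, -2.7]
width: 0.0157
```

```bash
python3 look.py 5
```

```text
t 12.2333 [ 0.6181 -0.1396  0.0186] handle rack x,y -0.05736347963981157 -0.00012245795558954691 yaw rel 0.1657679579933813
F rack -1.6659769483359976 -0.4251817633712048 -2.7122028694940545 M [-0.0358  0.771   0.0155] 0.015702840988431346
```

arm_command:
  xyz:
    - [0,0,0]
    - [0,0,0]
    - [0,0,0]
    - [0,0,0]
    - [0,0,0]
  spin: [0,0,0,0,0]
  jaw: [0.02,0.03,0.045,0.045,0.045]

```text
t: 12.65
position: [0.6183, -0.1395, 0.0188]
orientation: [[-0.994, -0.107, 0.001], [-0.107, 0.994, 0.0], [-0.001, -0.0, -1.0]]
ft_force: [-0.1, -0.2, 1.0]
width: 0.0418
```

```bash
python3 look.py 6 && python3 - <<'E'
from h import *
im,_=camera('scene'); cv2.imwrite('pics/s6.png',cv2.resize(im[210:400,190:390],None,fx=4,fy=3.1,interpolation=cv2.INTER_CUBIC))
snap('w6')
E
```

```text
t 12.65 [ 0.6183 -0.1395  0.0188] handle rack x,y -0.057069900856635866 -6.365537285665575e-05 yaw rel 0.17631495450481793
F rack -0.15425752366421908 -0.15850258779015974 0.9680631551097243 M [ 0.0546  0.0327 -0.0259] 0.04175474690039846
```

View pics/w6.png

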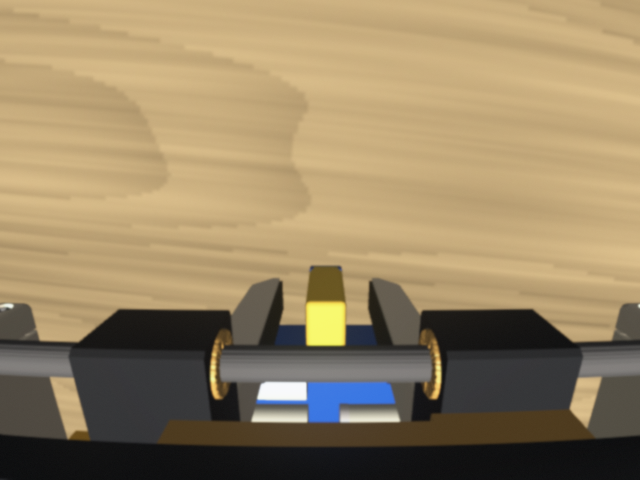

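arm_command:
  xyz:
    - [0,0,0.01]
    - [0,0,0.02]
    - [0,0,0.03]
    - [0,0,0.035]
    - [0,0,0.035]
    - [-0.02,0.01,0.03]
    - [-0.03,0.02,0.02]
    - [-0.03,0.02,0.01]
    - [0,0,0]
    - [0,0,0]
  spin: [0,0,0,0,0,0,0,0,0,0]
  jaw: [0.045,0.045,0.045,0.045,0.045,0.045,0.045,0.045,0.045,0.045]

```text
t: 13.58
position: [0.5371, -0.0888, 0.2105]
orientation: [[-0.994, -0.108, 0.002], [-0.108, 0.994, -0.001], [-0.002, -0.001, -1.0]]
ft_force: [0.3, -0.3, -0.3]
width: 0.0447
```

```bash
python3 look.py 7; python3 - <<'E'
from h import *
o0=None
for i in range(2):
    snap(f'w7{i}')
    o=dict(np.load(f'pics/w7{i}.npz')); P=cloud(o); im=o['im'].astype(int)
    b,g,r=im[...,0],im[...,1],im[...,2];z=P[...,2]
    reg=np.hypot(P[...,0]-.618,P[...,1]+.14)<.04
    h=(r>b+70)&(g>b+50)&(z>0.047)&(z<.056)&reg
    if h.sum()>20:
        c=cv2.minAreaRect((P[h][:,:2]*1000).astype(np.float32)); d=np.array(c[0])/1000-[.6751,-.1335]; a=np.radians(5.95)
        print('handle',h.sum(),c,'rack xy',d@[np.cos(a),np.sin(a)],d@[-np.sin(a),np.cos(a)],np.median(z[h]))
im,_=camera('scene'); cv2.imwrite('pics/s7.png',cv2.resize(im[210:400,190:390],None,fx=4,fy=3.1,interpolation=cv2.INTER_CUBIC))
for l in ('tray','jug','tape','carton'): print(l,[(round(o['p'],2),np.array(o['at'])) for o in place_of('scene',l)])
E
```

```text
t 13.5833 [ 0.5371 -0.0888  0.2105] handle rack x,y -0.13265724930011394 0.058780240616828405 yaw rel 0.26720686081213785
F rack 0.3018025361376079 -0.2875628495982635 -0.28146748881693495 M [-0.007  -0.0339  0.002 ] 0.04468692010077337
tray [(0.96, array([ 0.2915, -0.1752, -0.0019])), (0.88, array([0.2723, 0.3654, 0.0009])), (0.67, array([0.4989, 0.4591, 0.0016]))]
jug [(0.85, array([0.7339, 0.2271, 0.0026]))]
tape [(0.79, array([ 0.4659, -0.3947, -0.0035]))]
carton [(0.74, array([ 0.6463, -0.4316, -0.0013]))]
```

View pics/w71.png

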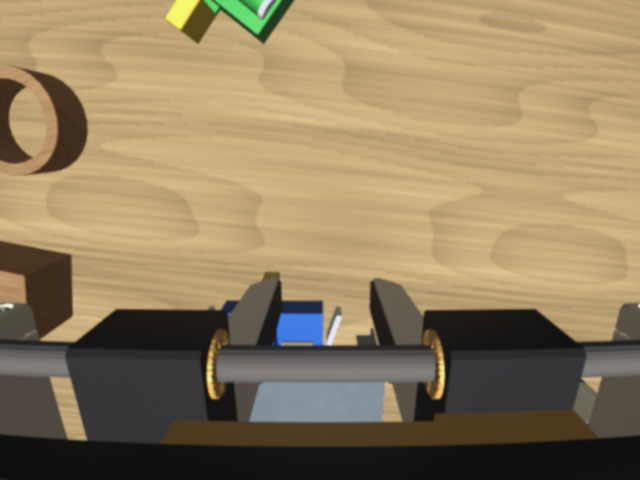

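View pics/s7.png

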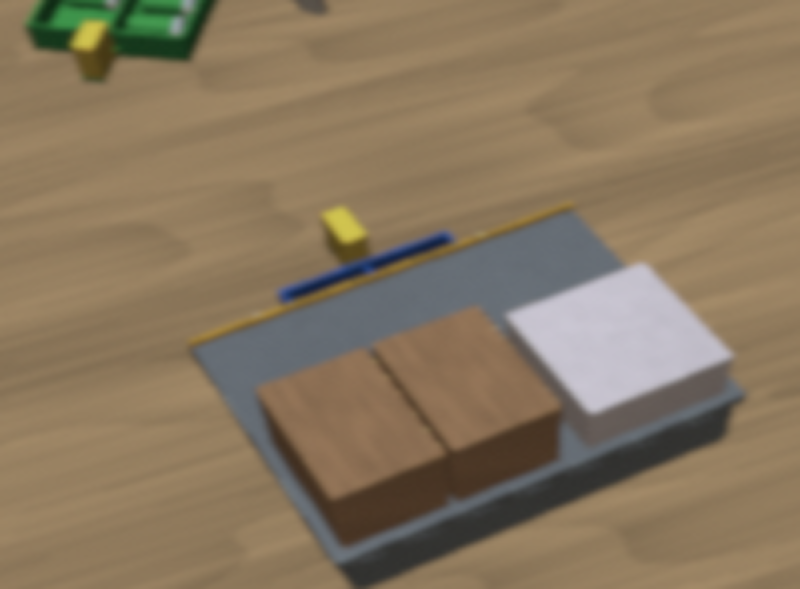

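```bash
python3 - <<'E'
from h import *
A=cv2.imread('pics/s6.png').astype(int);B=cv2.imread('pics/s7.png').astype(int)
for n,I in (('s6',A),('s7',B)):
    m=(I[...,0]>I[...,1]+25)&(I[...,0]>I[...,2]+40); m[:200]=0
    v,u=np.nonzero(m); print(n,m.sum(),u.min(),u.max(),v.mean(),u.mean())
    m[:,:370]=0; v,u=np.nonzero(m); print('  right part',m.sum(),u.min(),u.max(),v.mean(),u.mean())
im,d=camera('scene'); m=camera_model('scene'); o=dict(im=im,d=d,W=np.linalg.inv(np.array(m['world_to_cam'])),K=np.array(m['intrinsics']),D=np.array(m['dist_coeffs']))
P=cloud(o);z=P[...,2];i=im.astype(int)
h=(i[...,2]>i[...,0]+60)&(z>.045)&(z<.058)&(np.hypot(P[...,0]-.618,P[...,1]+.14)<.04)&(P[...,0]<.645)
c=cv2.minAreaRect((P[h][:,:2]*1000).astype(np.float32)); d=np.array(c[0])/1000-[.6751,-.1335]; a=np.radians(5.95)
print(h.sum(),c,d@[np.cos(a),np.sin(a)],d@[-np.sin(a),np.cos(a)],np.median(z[h]))
E
```

```text
s6 1494 281 449 265.7329317269076 361.6813922356091
  right part 662 370 449 249.50906344410876 406.90634441087616
s7 1444 281 449 265.9819944598338 361.5207756232687
  right part 631 370 449 249.47226624405704 407.67194928684626
93 ((618.2171630859375, -139.3699493408203), (32.02656173706055, 16.665130615234375), 6.766932010650635) -0.057184876111056895 5.817919474590643e-05 0.05267863134066875
```

View pics/s6.png

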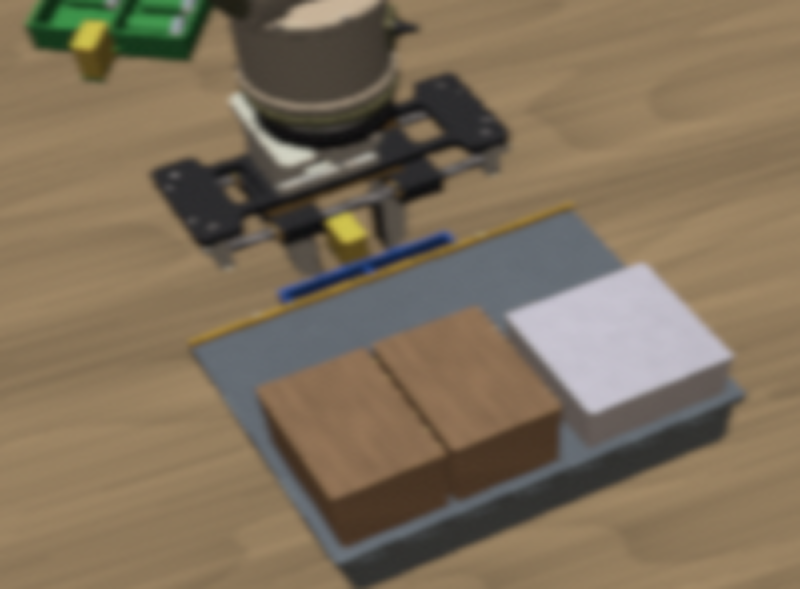

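```bash
python3 - <<'E'
from h import *
job_done(); print(sense()['t'])
E
```

```text
the job is handed in; nothing more can be done
the job is handed in; nothing more can be done
```

The blue tray is in the bay and let go, with signs that it still rests on the bumper, and I handed the job in at about 14 s. The hand-in gives no verdict. The three green look-alike trays were left alone.

- **Sliding in:** I pinched the yellow handle and slid the tray level between the guides, handle towards the open side. It was centred to within about 1–2 mm and 0.2°. I took no reading of force on the shelf or the guides; the side force at the wrist stayed under 2 N.
- **Pressing:** The tray met the bumper, and I held a total push of about 13 N for one second. I estimate 9–12 N of that was on the bumper; this rests on an assumed friction and is not a direct measurement.
- **Letting go:** I eased the push back to about 2 N while still gripping, so the spring would not throw the tray off, then opened the fingers and lifted clear.

**Last checks:**
- The scene-camera pictures taken before and after the retreat show the tray in the same place.
- The handle centre is 57 mm outside the shelf edge, so the tray's middle is about 35 mm inside.
- By my estimate the spring is still compressed 2–3 mm, which is how I judge that the tray rests on the bumper; the contact was not measured directly.
- The jug, tape roll and carton read within about 6 mm of their starting positions, in line with the detector's error.

**Disagreements:** The two fixed cameras differed by about 2 mm on the tray's sideways position, and the rack's yaw estimates ran from 5.8° to 6.3°. Both are within the guides' clearance.

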